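# Refit the vacuum's filter and draw out its telescopic nozzle

## Robot

A 6-joint arm with a two-finger parallel gripper is mounted at the origin on the work surface. World frame = base frame: x ahead of the robot, y to its left, z up, the work surface at z = 0. Lengths are in mm, angles in rad, forces in N, time in s.
With the tool pointing down it reaches from about 325 to 1000 mm from the base axis. Payload 5.1 kg.
Tool frame: the origin (TCP) lies between the finger pads, 19 mm behind the fingertips; this is the grasp point; z points along the fingers, y is the line along which they close (so a half turn about z gives the same grasp; the last joint's range is limited). The gripper opens to 85 mm and grips with 20 to 120 N. Pads are 22 mm wide; open, the fingers measure 114 mm over their backs; the gripper's body (76 mm by 85 mm) begins 54 mm behind the grasp point. The pads swing forward as they close: fully open they stand 13 mm farther back than shut.
Start: joints at [1.151, 0.124, 1.65, -0, 1.367, -0.083], TCP at [214.825, 613.462, 250.022] pointing down, gripper open.
Joint ranges: [-2.61, 2.61], [-1.02, 2.33], [0.03, 2.71], [-1.35, 4.49], [0.32, 2.68], [-2.91, 2.91]. Speed limits (rad/s): [2.57, 2.57, 3.14, 3.14, 3.14, 3.14].

## Interface

Orientations are given as a unit quaternion [x, y, z, w].
In Python, from cell import monitor, capture, workorder gives the robot as it stands.
- The arm moves only by the tool play_rows, never from a script. Its argument "plan" is a list of rows, each a list of 4 numbers: the shift along the tool's x, y, z in units of 30 mm (1.0 is 30 mm), then the turn about the tool's z in units of 10 degrees (1.0 is 10 degrees). In form: [[x, y, z, roll], ...]. A call has 1 to 20 rows; each row shifts and turns the commanded pose from where the row before left it, along the tool's axes as they then stand; what a row does not reach is not made up. A row lasts 1/8 s, in which the tool goes at most 62.5 mm and 10.7 degrees, less where a joint would pass 70% of its speed; a pose out of reach is approached as far as the arm can. A call is refused whole if a number of a shift passes 1 or a number of a turn 1, either way. A call with a gripper value outside its range is refused whole. "fingers" is the finger opening in mm, from 0 to 85.4, set as the call begins (left out, the last holds). The fingers move at their own pace and stop on an object; the grip force is fixed at half the most. Time passes only in rows, so rows that do not move let the fingers close. It gives the time, the measured TCP pose, the force, the opening and the grip force at its end, in the units of the state.
- monitor.sense(): the state, without advancing time (a new reading comes with each control period).
- capture(name): name is "scene" or "top" or "wrist"; returns a dict with "image" (420x560x3 uint8, blue, green, red), "fx", "fy", "cx", "cy" (pixels), "world_from_camera" (4x4, takes a point from camera to world coordinates). Camera axes: x right, y up, looking along -z (the intrinsics and any distortion apply to the point x, -y, -z); pixel columns grow to the right and rows downward; lengths in mm; the calibration is good to about 2 mm. A picture is of the moment at which its call begins. There is no depth.
- workorder.job_done(): hands the job in; it is judged then, once.
The state is a dict: "time": time; "joints": joint angles; "joint_velocities": joint speeds; "joint_efforts": joint torques, N m; "eef_pos": TCP position; "orientation": TCP orientation; "contact_force": force on the tool from outside, world axes, zero at the start; "wrist_torque": the same for the moment, N m; "opening": opening from 0.0 (shut) to 1.0 (fully open); "grip_force": force on a finger pad.
Only numpy, scipy, OpenCV 4.12 (cv2) and the standard library are available. Lean on these libraries where they do the work, as an engineer would, in place of code of your own. Each camera call takes 0.05 s, during which the arm holds its last target. There are 200 camera calls.

## Task

Get the handheld vacuum in its dock ready for cleaning behind the oven: take the rinsed blue filter cassette by its tab from the drying rack, slide it edgewise down into the slot on top of the vacuum until its cap sits flush on the housing, and let go of it. Then squeeze in the red release button on the nozzle's black collar, pull the nozzle straight out past its first stop to its second stop, at full stretch, and finish still gripping the collar with the nozzle held out there: do not let go at the end. Leave the mug, soap bottle, brush head and jar lid where they are.

Things in the scene. Friction and masses are not known exactly. Their poses are not given: they have to be found in the camera images.
- vac: White handheld vacuum level in a black dock fixed to the counter. Origin on the counter under its long axis (x = 0, 75 mm up); z up. Nozzle points and pulls out along -y. Along y: bowl (98 mm across, tapering to 45 at the nose) -30 to 60 mm; housing (106 mm wide, flat top 84 wide and 130 high) 60 to 110; motor (126 high) to 202; loop handle (130 high) to 302; dock 120 mm wide below.
- slot (a point): Centre of the mouth of the filter slot in the flat top of the white filter housing, 130 mm above the counter; axes parallel to the vacuum's. The slot is 70 mm long along x, 15 mm wide along y, 64 mm deep, straight down. When the cassette is home its cap lies on the housing top and its origin is 60 mm straight below this point.
- filter: Blue flat cassette, white pleats, 60 g, alike on both faces, upright in the rack. Origin: centre of underside; x along width, y through thickness, z up. Frame 64 (x) x 12 (y) mm, z 0 to 60, bottom edges rounded 3 mm; cap 76 x 24 mm, z 60 to 64; centred on it a pull tab 30 (x) x 10 (y) mm, z 64 to 88: grip it across y from above.
- rack: Fixed drying rack of pale wood, base 90 x 170 mm; origin under its centre, z up. Two places, at y = -40 and +40 mm, each between four pegs (8 mm thick, tops 55 mm above the counter, 15 mm gap along y); one holds the filter, the other the jar lid, either way round. The filter's underside is 14 mm above the counter; it lifts straight out.
- collar: Black grip collar, a 40 mm cube on the sliding nozzle; origin at its centre, 75 mm above the counter; axes as the vacuum's. Red release button, 18 mm across, 4.5 mm proud amid its +x face. Fingers from above on the +x and -x faces press it in as they grip. Ahead (-y) tube (35 mm) and tip reach 162 mm from its centre; stowed, the nose ring starts 25 mm behind it.
- nozzle (a joint): How far the nozzle is drawn out along the vacuum's -y, in m: 0 stowed, 0.050 first stop, 0.100 second stop (end of travel). It latches at each stop (1.5 mm of play) when the button is out; with the button kept in it runs past the first stop. Sliding friction about 3 N; it stays where it is put.
- release (a joint): How far the red button is pushed in, in m: 0 out, 0.0045 fully in, flush with the collar. Spring of about 2 N rising to 6 N; the latch lets go from 0.0035. Between stops the latch keeps it at 0.0035 or more.
- mug: White mug, 80 mm across, 92 mm high, origin under its centre; leave it alone.
- soap: Green soap bottle, 62 mm across, 190 mm high, origin under its centre; leave it alone.
- brush: Black brush head for the vacuum lying on the counter, 105 x 34 mm, 60 mm high over its round socket; origin under its centre; leave it alone.
- jar_lid: Brass-coloured jar lid, 68 mm across, 12 mm thick, standing on edge in the rack's other place, top 76 mm above the counter; origin at its lowest point; leave it alone.
Mind the look-alikes: they are no part of the job. Of the things that look like the filter, the largest one is meant.

How it is judged:
By the outcome, as a careful person would: the job done as asked, in the order asked, and still so for the second after the job is handed in, while the arm keeps its last pose, push and grip.
It also fails if it takes over 64 s, if anything falls off the work surface, if the arm or the gripper's body presses on something with over 40 N, if the wrist force passes 120 N, or if a joint passes its speed limit or range.

## Working session

There is one attempt and no reset: what is moved stays moved. The work goes in short steps, Python scripts to look and compute and a tool call to move; the robot and the scene stay as the last step left them, time stands still between calls to the robot, and variables do not carry over. Pictures are saved under pics/ and viewed, at most 10 in all, crops included, and the job is handed in when it is done.

Besides the shell and the picture viewer there is one more tool, called after "Request:" in YAML: its name, and indented under it one key for each argument. play_rows: Moves the arm, as the interface text tells. Its arguments: {"type":"object","properties":{"plan":{"type":"array"},"fingers":{"type":"number"}},"required":["plan"]}

```bash
mkdir -p pics; ls; python3 - <<'E'
from cell import monitor, capture
import cv2,pickle
d={}
for n in ("scene","top"):
    c=capture(n); d[n]=c; cv2.imwrite(f"pics/{n}0.png",c["image"])
    print(n,c["fx"],c["fy"],c["cx"],c["cy"],c["world_from_camera"], [k for k in c])
pickle.dump(d,open("cams0.pkl","wb"))
print(monitor.sense())
E
```

```text
pics
scene 421.0120047516838 421.0120047516838 282.2427172159551 206.99887194136113 [[-4.76917906e-01 -5.15776772e-01  7.11704737e-01  1.31320479e+03]
 [ 8.78760968e-01 -2.96497855e-01  3.73989549e-01  2.97931509e+02]
 [ 1.81238060e-02  8.03780656e-01  5.94649631e-01  7.17206731e+02]
 [ 0.00000000e+00  0.00000000e+00  0.00000000e+00  1.00000000e+00]] ['image', 'fx', 'fy', 'cx', 'cy', 'world_from_camera']
top 529.9345322924906 529.9345322924906 275.3351905385839 207.83819241273073 [[ 2.62722986e-02  9.95056076e-01 -9.57766804e-02  4.64084295e+02]
 [-9.99370049e-01  2.84307398e-02  2.12414129e-02 -8.44460719e+01]
 [ 2.38593989e-02  9.51582851e-02  9.95176180e-01  1.34155675e+03]
 [ 0.00000000e+00  0.00000000e+00  0.00000000e+00  1.00000000e+00]] ['image', 'fx', 'fy', 'cx', 'cy', 'world_from_camera']
{'time': 0.1, 'joints': array([ 1.15139309e+00,  1.24449720e-01,  1.65157340e+00,  2.73550591e-05,
        1.36754819e+00, -8.25860199e-02]), 'joint_velocities': array([-0.00047165, -0.00109392, -0.00200499,  0.00042417, -0.00108737,
       -0.00056924]), 'joint_efforts': array([ 4.24144628e-05, -4.24931896e+01, -3.66653073e+01, -1.09442362e-04,
        4.01392928e-03,  1.08444181e-05]), 'eef_pos': array([214.60567865, 612.97556731, 248.84831273]), 'orientation': array([ 1.67616335e-01,  9.85851807e-01, -9.54999716e-04, -2.58690014e-04]), 'contact_force': array([ 0.63769129, -0.08748337,  0.05308512]), 'wrist_torque': array([ 0.03361395, -0.03458851, -0.01799088]), 'grip_force': 0.0, 'opening': 1.0028735520458871}
```

```bash
sleep 1; python3 -c "
import cv2,numpy as np
a=cv2.imread('pics/scene0.png');b=cv2.imread('pics/top0.png');print(a.shape,b.shape)"
```

```text
(420, 560, 3) (420, 560, 3)
```

View pics/scene0.png

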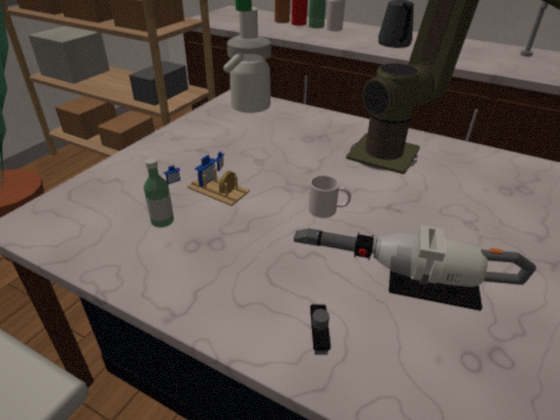

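View pics/top0.png

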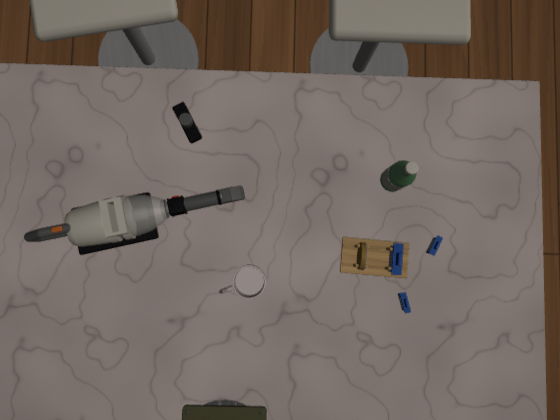

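The scene view shows the vacuum at right (collar with red button ~(364,246)) and the rack at (218,185). The top view shows the vacuum at left (collar ~(176,205), housing ~(115,215)) and the rack at (375,257). There are three blue items in the top view: A (398,259) in the rack, B (435,245) and C (405,302) loose on the counter. A is the largest and stands in the rack, so it fits the description. I'll confirm this in an enlarged crop.

```bash
cat > h.py <<'E'
import numpy as np, cv2
from scipy.optimize import least_squares
def ray(c,u,v):
    T=c["world_from_camera"]; d=T[:3,:3]@np.array([(u-c["cx"])/c["fx"],-(v-c["cy"])/c["fy"],-1.]); return T[:3,3],d/np.linalg.norm(d)
def onz(c,u,v,z):
    o,d=ray(c,u,v); return o+d*(z-o[2])/d[2]
def tri(*obs):
    A=np.zeros((3,3));b=np.zeros(3);R=[]
    for c,u,v in obs:
        o,d=ray(c,u,v);P=np.eye(3)-np.outer(d,d);A+=P;b+=P@o;R.append((o,P))
    x=np.linalg.solve(A,b); return x,[round(float(np.linalg.norm(P@(x-o))),1) for o,P in R]
def proj(c,p):
    T=c["world_from_camera"]; q=T[:3,:3].T@(np.asarray(p,float)-T[:3,3]); return np.array([c["cx"]-c["fx"]*q[0]/q[2], c["cy"]+c["fy"]*q[1]/q[2]])
def crop(im,u0,v0,w,h,s):
    o=cv2.resize(im[v0:v0+h,u0:u0+w],None,fx=s,fy=s,interpolation=cv2.INTER_CUBIC)
    o=cv2.convertScaleAbs(o,alpha=1.3)
    for k in range(0,w,10):
        cv2.line(o,(int(k*s),0),(int(k*s),8 if (u0+k)%50 else 16),(0,255,255),1)
        if k%20==0: cv2.putText(o,str(u0+k),(int(k*s),20),0,.35,(0,0,255),1)
    for k in range(0,h,10):
        cv2.line(o,(0,int(k*s)),(8,int(k*s)),(0,255,255),1); cv2.putText(o,str(v0+k),(10,int(k*s)+4),0,.35,(0,0,255),1)
    return o
E
python3 - <<'E'
import pickle,cv2,numpy as np
from h import *
d=pickle.load(open("cams0.pkl","rb"));t=d["top"]["image"];s=d["scene"]["image"]
def sheet(name,rows):
    c=np.zeros((600,800,3),np.uint8);y=0
    for r in rows:
        x=0;m=0
        for i in r: c[y:y+i.shape[0],x:x+i.shape[1]]=i;x+=i.shape[1];m=max(m,i.shape[0])
        y+=m
    cv2.imwrite(name,c)
sheet("pics/A.png",[[crop(t,65,175,130,80,6)[:300,:780]*1][:0] or [crop(t,340,225,110,80,4)[:300,:440],crop(s,190,145,60,60,5)],[crop(t,60,180,190,70,4)]])
sheet("pics/B.png",[[crop(s,345,215,160,90,5)]])
E
```

```text
(no output)
```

View pics/A.png

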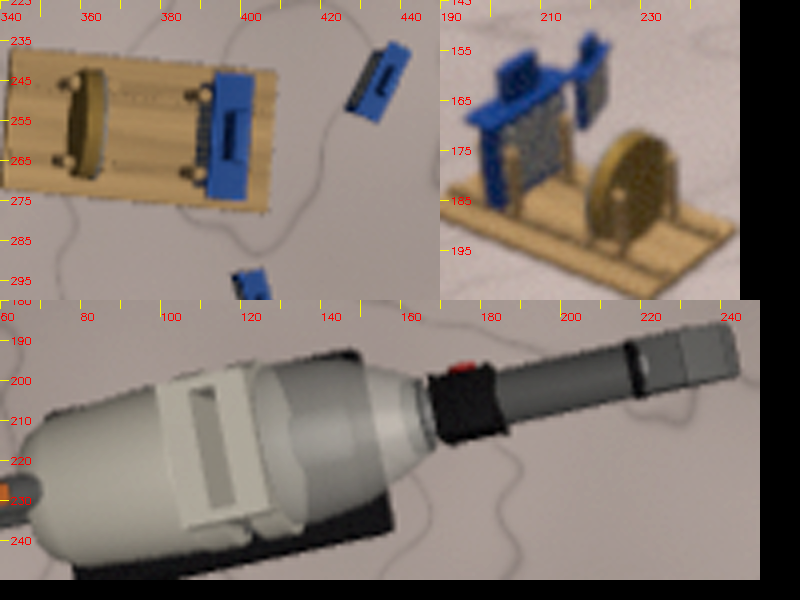

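View pics/B.png

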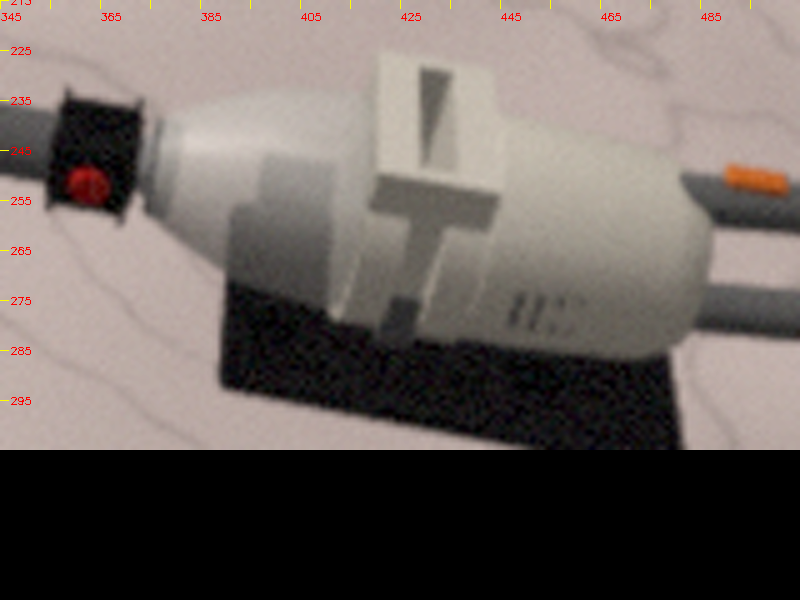

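Crop A confirms the choice. The rack cassette at (398,259) is much larger than the loose blue items at (435,245) and (405,302), and it stands between the pegs. The slot centre is about (113.1,217) in top and (432.5,238.7) in scene. The red button is at (362.6,252) in scene.

```bash
python3 - <<'E'
import pickle
from h import *
np.set_printoptions(precision=1,suppress=True)
d=pickle.load(open("cams0.pkl","rb"));t=d["top"];s=d["scene"]
# slot corners order
T=[(107.5,202.25),(113.25,201.5),(118.75,231.5),(113,232.5)]
S=[(435.6,229.4),(428.8,228.4),(429.2,248),(436.4,249)]
# scene: world +x toward camera (down). top: up=+x
for name,(a,b) in {"slot":((113.1,216.9),(432.5,238.7)),"btn":((175.3,197),(362.6,252))}.items():
    print(name,tri((t,*a),(s,*b)))
# cap corners: top view cap
cap=[(340+x/4,225+y/4) for x,y in [(215,72),(252,73),(246,200),(210,198)]]
print("cap z78",[onz(t,*p,78)[:2] for p in cap])
print("slot z130",[onz(t,*p,130)[:2] for p in T])
hs=[(60+x/4,180+(y-300)/4) for x,y in [(157,385),(247,367),(270,512),(185,530)]]
print("housing",[onz(t,*p,130)[:2] for p in hs])
# tab in scene: top of tab corners px 5x off(190,145), x offset 440
tab=[(190+(x-440)/5,145+y/5) for x,y in [(497,62),(527,52),(538,57),(508,68)]]
print("tab z102",[onz(s,*p,102)[:2] for p in tab])
# rack corners top view
rk=[(340+x/4,225+y/4) for x,y in [(8,50),(276,70),(268,212),(2,188)]]
print("rack",[onz(t,*p,8)[:2] for p in rk])
ct=[(60+x/4,180+(y-300)/4) for x,y in [(428,376),(493,365),(508,430),(440,445)]]
print("collar",[onz(t,*p,95)[:2] for p in ct])
cs=[(345+x/5,215+y/5) for x,y in [(68,92),(143,100)]]
print("collar sc back edge",[onz(s,*p,95)[:2] for p in cs])
tip=(60+730/4,180+(350-300)/4);print("tip",onz(t,*tip,75))
for n,p in {"brush":(187,123),"mug":(250,281),"soap":(411,168)}.items(): print(n,onz(t,*p,{"brush":60,"mug":92,"soap":190}[n]))
E
```

```text
slot (array([549. , 261.3, 128.2]), [2.3, 2.3])
btn (array([604.7, 130.6,  74.7]), [1.8, 1.8])
cap z78 [array([ 509.3, -397. ]), array([ 509.3, -419.3]), array([ 433.7, -416. ]), array([ 434.3, -394.4])]
slot z130 [array([582.6, 273. ]), array([584.6, 260.1]), array([516.5, 243.9]), array([513.9, 256.8])]
housing [array([584.3, 291.8]), array([596.1, 241.4]), array([513.7, 224. ]), array([502.2, 271.3])]
tab z102 [array([ 481.1, -408. ]), array([ 463., -400.]), array([ 464.5, -391. ]), array([ 483.5, -398.3])]
rack [array([ 522.1, -283. ]), array([ 514.1, -453.1]), array([ 424.9, -448.2]), array([ 435.6, -280.5])]
collar [array([597.7, 144.7]), array([605.3, 106.9]), array([567.1,  96.4]), array([557.1, 135.8])]
collar sc back edge [array([570.7, 107.9]), array([558.9, 139.9])]
tip [620.8 -31.6  75. ]
brush [790.6 110.8  60. ]
mug [411.  -56.5  92. ]
soap [ 672.  -406.9  190. ]
```

Request:
play_rows:
  plan:
    - [-0.96,-0.49,-0.18,0]
    - [-0.96,-0.49,-0.18,0]
    - [-0.96,-0.49,-0.18,0]
    - [-0.96,-0.49,-0.18,0]
    - [-0.96,-0.49,-0.18,0]
    - [-0.96,-0.49,-0.18,0]
    - [-0.96,-0.49,-0.18,0]
    - [-0.96,-0.49,-0.18,0]
    - [-0.96,-0.49,-0.18,0]
    - [-0.96,-0.49,-0.18,-0.85]
    - [-0.96,-0.2,-0.18,-0.85]
    - [-0.96,-0.1,-0.18,-0.85]
    - [-0.96,0,-0.18,-0.85]
    - [-0.96,0,0,0]
    - [-0.9,0,0,0]
    - [0,0,0,0]
    - [0,0,0,0]
  fingers: 85

```text
time: 2.22
eef_pos: [575.9, 381.2, 319.6]
orientation: [-0.128, 0.992, -0.0, -0.001]
contact_force: [0.7, -0.6, 0.4]
opening: 0.992
grip_force: 0.0
```

```bash
python3 - <<'E'
from cell import monitor, capture
import cv2,pickle
from h import *
np.set_printoptions(precision=3,suppress=True)
c=capture("wrist");s=monitor.sense();pickle.dump(c,open("w1.pkl","wb"));cv2.imwrite("pics/w1.png",c["image"])
print(c["world_from_camera"],c["fx"],s["eef_pos"],s["orientation"],s["joints"],s["time"])
print(proj(c,(549,261,130)),proj(c,(580,121,95)))
E
```

```text
[[ -0.253  -0.932  -0.259 511.397]
 [  0.967  -0.244  -0.067 363.616]
 [ -0.001  -0.267   0.964 443.014]
 [  0.      0.      0.      1.   ]] 357.94269429273254 [575.693 381.298 319.941] [-0.128  0.992 -0.    -0.   ] [ 0.507  0.18   1.471  0.     1.491 -1.32 ] 2.275
[160.408 120.232] [ 20.434 112.983]
```

Request:
play_rows:
  plan:
    - [0.63,-0.9,0.5,0]
    - [0.63,-0.9,0.5,0]
    - [0.63,-0.9,0.5,0]
    - [0.63,-0.9,0.5,0]
    - [0,0,0,0]
    - [0,0,0,0]

```text
time: 3.02
eef_pos: [530.7, 258.2, 261.2]
orientation: [-0.128, 0.992, 0.0, 0.001]
contact_force: [-0.2, -0.2, -0.3]
opening: 0.994
grip_force: 0.0
```

```bash
python3 - <<'E'
from cell import monitor, capture
import cv2,pickle
from h import *
np.set_printoptions(precision=3,suppress=True)
c=capture("wrist");s=monitor.sense();pickle.dump(c,open("w2.pkl","wb"))
w=pickle.load(open("w1.pkl","rb"))
print(c["world_from_camera"],s["eef_pos"],s["orientation"],s["time"])
print(proj(c,(549,261,130)),proj(c,(580,121,95)))
o=np.zeros((600,800,3),np.uint8)
big=cv2.convertScaleAbs(c["image"],alpha=1.3)
b=crop(c["image"],100,20,400,300,2)
o[:600,:800]=b
cv2.imwrite("pics/w2.png",o)
E
```

```text
[[ -0.253  -0.931  -0.261 465.903]
 [  0.967  -0.244  -0.069 240.382]
 [  0.     -0.27    0.963 384.405]
 [  0.      0.      0.      1.   ]] [531.021 258.51  261.415] [-0.128  0.992  0.     0.001] 3.075
[286.541 225.083] [115.897 205.555]
```

View pics/w2.png

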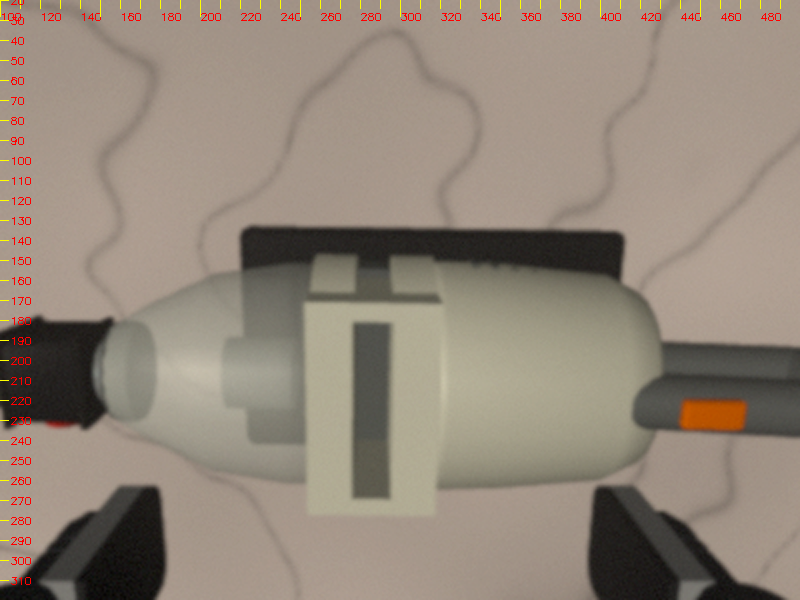

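The wrist view shows the housing top, with the slot at pixels u 276–295 and v 181–269 (centre ≈(285.6,225)). It matches the prediction within 1 px. I'll segment it in both wrist views and triangulate.

```bash
python3 - <<'E'
import pickle
from h import *
np.set_printoptions(precision=1,suppress=True)
def slot(c,guess,half):
    g=cv2.cvtColor(c["image"],cv2.COLOR_BGR2GRAY).astype(np.uint8)
    u,v=map(int,guess);x0,y0=max(u-half[0],0),max(v-half[1],0)
    r=g[y0:v+half[1],x0:u+half[0]]
    th,m=cv2.threshold(cv2.resize(r,None,fx=4,fy=4,interpolation=cv2.INTER_CUBIC),0,255,cv2.THRESH_BINARY_INV+cv2.THRESH_OTSU)
    n,l,st,ce=cv2.connectedComponentsWithStats(m);k=l[4*(v-y0)-30+30,4*(u-x0)]
    if k==0: print("miss",th); k=1+np.argmax(st[1:,4])
    q=cv2.findContours((l==k).astype(np.uint8),cv2.RETR_EXTERNAL,cv2.CHAIN_APPROX_NONE)[0][0]
    b=cv2.boxPoints(cv2.minAreaRect(q))/4+[x0-.4,y0-.4]; return b,th
obs=[];
for n,gs,h in(("w2",(286,225),(20,52)),("w1",(161,120),(17,45))):
    c=pickle.load(open(n+".pkl","rb"));b,th=slot(c,gs,h);m=b.mean(0);print(n,th,b.round(1).tolist(),m)
    W=np.array([onz(c,*p,130)[:2] for p in b]);print(W, W.mean(0),[np.linalg.norm(W[i]-W[i-1]) for i in range(4)],[np.degrees(np.arctan2(*(W[i]-W[i-1])[::-1])) for i in range(4)])
    obs.append((c,*m))
print(tri(*obs))
t=pickle.load(open("cams0.pkl","rb"))
print(tri(*obs,(t["top"],113.1,216.9),(t["scene"],432.5,238.7)))
c=obs[0][0]
o=[onz(c,100+x/2,20+y/2,130)[:2] for x,y in [(304,302),(441,302),(436,515),(307,514)]];print("housing",o,np.mean(o,0))
# axis: handle / collar edges at z 95
o=[onz(c,100+x/2,20+y/2,130)[:2] for x,y in [(352,323),(391,323),(390,498),(351,498)]];print("slot manual",o,np.mean(o,0))
E
```

```text
w2 97.0 [[275.4, 268.8], [275.9, 180.8], [295.1, 180.9], [294.7, 268.9]] [285.3 224.8]
[[585.7 261.7]
 [518.3 245. ]
 [514.8 258.5]
 [582.  276.1]] [550.2 260.3] [np.float64(14.95604004368618), np.float64(69.49163699789538), np.float64(13.945260892935963), np.float64(69.4960080930608)] [np.float64(-75.64914251642531), np.float64(-166.14119187289324), np.float64(104.37427861595792), np.float64(14.69218200138912)]
w1 90.0 [[147.8, 78.5], [165.2, 77.1], [171.7, 161.9], [154.3, 163.2]] [159.7 120.2]
[[518.4 245.5]
 [513.7 259.3]
 [581.7 276.3]
 [586.8 261.7]] [550.1 260.7] [np.float64(70.27507867663823), np.float64(14.54742442533186), np.float64(70.12057624569488), np.float64(15.477382023288417)] [np.float64(-166.65790588175568), np.float64(108.78928741965068), np.float64(14.092787216279547), np.float64(-70.94200673414839)]
(array([549.3, 260.1, 129.1]), [0.1, 0.1])
(array([549.3, 260.7, 128.8]), [0.6, 0.6, 1.8, 2.8])
housing [array([515.7, 226.7]), array([503.2, 274.3]), array([584.5, 295.7]), array([596.9, 246.8])] [550.1 260.9]
slot manual [array([518.8, 245.2]), array([515.2, 258.9]), array([582.1, 276.4]), array([585.9, 261.8])] [550.5 260.6]
```

Request:
play_rows:
  plan:
    - [0,-0.8,0,0.86]
    - [0,-1,0,0.86]
    - [0.06,-1,0,0]
    - [0.06,-1,0,0]
    - [0.06,-1,0,0]
    - [0.06,-1,0,0]
    - [0.06,-1,0,0]
    - [0.06,-1,0,0]
    - [0.06,-1,0,0]
    - [0.06,-1,0,0]
    - [0.06,-1,0,0]
    - [0.06,-1,0,0]
    - [0.06,-1,0,0]
    - [0.06,-1,0,0]
    - [0.06,-1,0,0]
    - [0.06,-1,0,0]
    - [0.06,-1,0,0]
    - [0.06,-1,0,0]
    - [0,0,0,0]
    - [0,0,0,0]

```text
time: 5.58
eef_pos: [491.1, -273.0, 260.7]
orientation: [0.021, 1.0, 0.0, 0.0]
contact_force: [0.5, 0.3, 0.2]
opening: 0.994
grip_force: 0.0
```

```bash
python3 - <<'E'
from cell import monitor, capture
import cv2,pickle
from h import *
np.set_printoptions(precision=2,suppress=True)
c=capture("wrist");s=monitor.sense();pickle.dump(c,open("w3.pkl","wb"))
print(s["eef_pos"],s["orientation"],s["joints"],s["time"])
print(proj(c,(471.6,-406,78)))
R=c["world_from_camera"]
w2=pickle.load(open("w2.pkl","rb"))
e=np.array([531.021,258.51,261.415]);q=np.degrees(2*np.arctan2(.992,-.128))-180
print("tool y=0 line in w2:",[proj(w2,e-[0,0,k]) for k in(0,10,19)])
E
```

```text
[ 490.96 -272.77  260.54] [0.02 1.   0.   0.  ] [-0.6  -0.08  1.84  0.    1.38 -2.13] 5.625
[133.77 170.78]
tool y=0 line in w2: [array([290.74, 290.2 ]), array([290.56, 278.1 ]), array([290.42, 268.5 ])]
```

Request:
play_rows:
  plan:
    - [0.11,-0.89,0.2,0]
    - [0.11,-0.89,0.2,0]
    - [0.11,-0.89,0.2,0]
    - [0.11,-0.89,0.2,0]
    - [0.11,-0.89,0.2,0]
    - [0,0,0,0]
    - [0,0,0,0]

```text
time: 6.5
eef_pos: [468.3, -405.8, 230.3]
orientation: [0.022, 1.0, 0.0, 0.0]
contact_force: [-0.0, -0.5, 0.4]
opening: 0.995
grip_force: 0.0
```

```bash
python3 - <<'E'
from cell import monitor, capture
import cv2,pickle
from h import *
np.set_printoptions(precision=2,suppress=True)
c=capture("wrist");s=monitor.sense();pickle.dump((c,s["eef_pos"]),open("w4.pkl","wb"))
w3=pickle.load(open("w3.pkl","rb"))
print(s["eef_pos"],s["orientation"],s["joints"],s["time"])
print(proj(c,(471.6,-406,78)))
o=np.zeros((600,800,3),np.uint8)
o[:600,:450]=crop(c["image"],210,90,150,200,3); o[:480,450:800]=crop(w3["image"],80,100,100,140,3.5)[:480,:350]
cv2.imwrite("pics/w34.png",o)
E
```

```text
[ 468.41 -405.68  230.47] [0.02 1.   0.   0.  ] [-0.8   0.07  1.74  0.    1.33 -2.33] 6.55
[288.63 198.55]
```

View pics/w34.png

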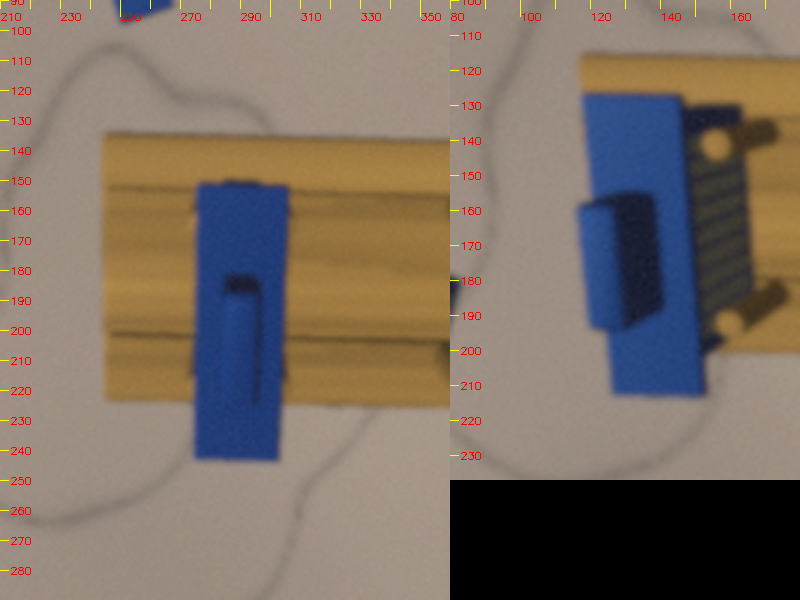

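The enlarged crops show the large blue cassette with its tab. The cap corners in the near view run from (276,151) to (303,243), with the centre at ≈(290,197). The second view has the same cap at u 118–153, v 127–213. It is the one in the rack.

```bash
python3 - <<'E'
import pickle
from h import *
np.set_printoptions(precision=1,suppress=True)
c,e=pickle.load(open("w4.pkl","rb"));w3=pickle.load(open("w3.pkl","rb"))
A=[(210+x/3,90+y/3) for x,y in[(198,184),(289,186),(279,460),(194,458)]]
B=[(80+(x-450)/3.5,100+y/3.5) for x,y in[(582,94),(683,95),(706,396),(612,394)]]
P=[tri((c,*a),(w3,*b)) for a,b in zip(A,B)]
for p in P: print(*p)
print("mean tri",np.mean([p[0] for p in P],0))
for k,w,Q in((1,c,A),(2,w3,B)):
    W=np.array([onz(w,*q,78)[:2] for q in Q]); print(W.tolist(),W.mean(0))
    for i,j in((0,3),(1,2)): print(np.degrees(np.arctan2(*(W[i]-W[j])[::-1]))+180)
T=onz(c,210+240/3,90+346/3,102);print("tab top",T, onz(w3,80+(600-450)/3.5,100+265/3.5,102))
print("tcp in w4",[proj(c,e-[0,0,k]) for k in(0,10,19)])
cv2.imwrite("pics/f.png",np.hstack([crop(c["image"],130,220,330,180,2.4)]))
E
```

```text
[ 434.1 -414.1   76.6] [0.1, 0.1]
[ 435.7 -390.7   74.9] [0.1, 0.1]
[ 511.  -395.8   75.7] [0.0, 0.0]
[ 509.  -419.2   76.9] [0.1, 0.1]
mean tri [ 472.4 -404.9   76. ]
[[433.88676632407135, -414.04427012610194], [435.41556211845517, -390.8399312640777], [510.0907230784402, -395.8373829375627], [508.4810229818474, -419.0952167002587]] [ 472. -405.]
356.1262856536226
356.17132964761026
[[434.1791497417335, -413.4887761670277], [435.46047529487043, -389.4405926187193], [510.27835097745583, -394.82090009985404], [508.70768704267886, -418.6651349556761]] [ 472.2 -404.1]
356.0269180640332
355.8868229970913
tab top [ 470.6 -405.   102. ] [ 471.5 -404.7  102. ]
tcp in w4 [array([289.8, 289. ]), array([289.7, 277. ]), array([289.6, 267.5])]
```

Request:
play_rows:
  plan:
    - [-0.12,0.04,0.8,0.14]
    - [0,0,0.8,0]
    - [0,0,0.8,0]
    - [0,0,0.8,0]
    - [0,0,0.6,0]
    - [0,0,0.36,0]
    - [0,0,0.2,0]
    - [0,0,0,0]
    - [0,0,0,0]
  fingers: 40

```text
time: 7.68
eef_pos: [472.1, -405.7, 100.4]
orientation: [0.034, 0.999, -0.001, 0.001]
contact_force: [0.5, 1.1, 0.1]
opening: 0.468
grip_force: 0.0
```

Request:
play_rows:
  plan:
    - [0,0,0,0]
    - [0,0,0,0]
    - [0,0,0,0]
    - [0,0,0,0]
  fingers: 0

```text
time: 8.18
eef_pos: [472.1, -405.5, 100.1]
orientation: [0.034, 0.999, -0.0, 0.0]
contact_force: [0.7, 0.1, 2.5]
opening: 0.101
grip_force: 60.6
```

Request:
play_rows:
  plan:
    - [0,0,-0.3,0]
    - [0,0,-0.7,0]
    - [0,0,-1,0]
    - [0,0,-1,0]
    - [0,0,-1,0]
    - [0,0,-1,0]
    - [0,0,-1,0]
    - [0,0,0,0]
    - [0,0,0,0]

```text
time: 9.3
eef_pos: [471.4, -404.9, 278.7]
orientation: [0.034, 0.999, 0.0, -0.0]
contact_force: [-0.2, 0.2, -1.4]
opening: 0.101
grip_force: 60.0
```

```bash
python3 - <<'E'
from cell import monitor, capture
import cv2,pickle
from h import *
np.set_printoptions(precision=2,suppress=True)
c=capture("wrist");s=monitor.sense();pickle.dump((c,s["eef_pos"],s["orientation"]),open("w5.pkl","wb"))
print(s["eef_pos"],s["orientation"],s["time"],s["opening"],s["grip_force"],s["contact_force"])
e=s["eef_pos"];print([proj(c,e-[0,0,k]) for k in(0,19,22,86)])
o=np.zeros((600,800,3),np.uint8)
b=crop(c["image"],190,180,200,150,4);o[:600,:800]=b
cv2.imwrite("pics/w5.png",o)
E
```

```text
[ 471.16 -404.68  277.75] [ 0.03  1.    0.   -0.  ] 9.35 0.10375541452898417 60.016881823539734 [-0.34 -0.37 -1.51]
[array([289.78, 286.79]), array([289.56, 265.71]), array([289.53, 262.82]), array([289.07, 219.31])]
```

View pics/w5.png

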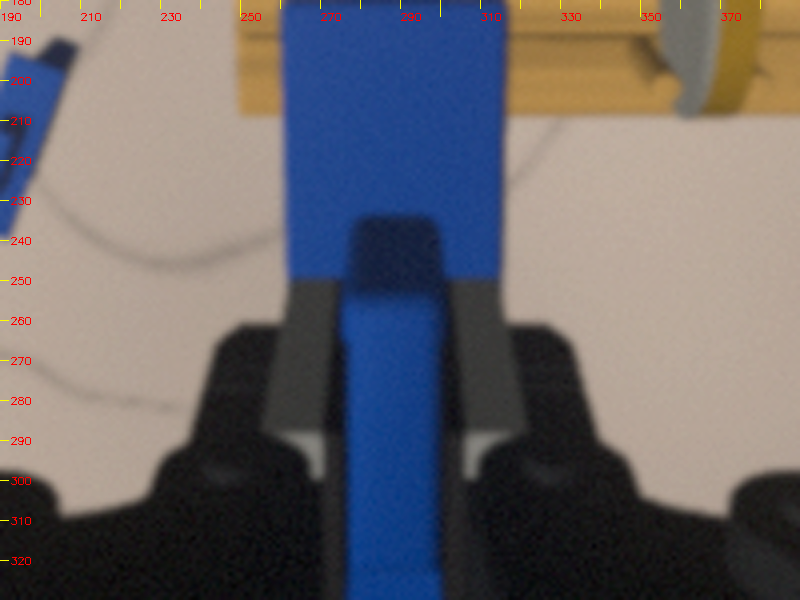

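The cassette is held squarely by its tab. The cap is centred at u≈288.6 against a projected tool plane at 289.5, so the side bias is about 0.4 mm. I'll check the fore-aft offset numerically.

```bash
python3 - <<'E'
import pickle
from h import *
np.set_printoptions(precision=2,suppress=True)
c,e,q=pickle.load(open("w5.pkl","rb"))
a=2*np.degrees(np.arctan2(q[1],q[0]))-180;print("tool yaw",a)
Rz=lambda t:np.array([[np.cos(t),np.sin(t)],[-np.sin(t),np.cos(t)]])
for n,u,v,dz,x in(("tabtop",288.6,253.5,2,-15),("tabbase",288.6,233.8,-22,-15)):
    p=onz(c,u,v,e[2]+dz); print(n,Rz(np.radians(a))@(p-e)[:2],"expect",x)
# cap near edge along column u=275
g=cv2.cvtColor(c["image"],cv2.COLOR_BGR2HSV)[:,268:276]
b=(g[...,0]>100)&(g[...,0]<130)&(g[...,1]>130)
r=np.where(b.mean(1)>.5)[0];print(r.min(),r.max()); p=onz(c,272,r.min(),e[2]-22);print("cap near edge",Rz(np.radians(a))@(p-e)[:2],"expect -38")
print("to slot from here, filter frame:",Rz(np.radians(a))@(np.array([550,261.1])-e[:2]))
E
```

```text
tool yaw -3.898470308129788
tabtop [-14.63  -0.45] expect -15
tabbase [-13.65  -0.41] expect -15
180 249
cap near edge [-37.36  -7.3 ] expect -38
to slot from here, filter frame: [ 33.4 669.6]
```

Request:
play_rows:
  plan:
    - [0,0.5,0,0]
    - [-0.05,0.97,0,0]
    - [-0.05,0.97,0,0]
    - [-0.05,0.97,0,0]
    - [-0.05,0.97,0,0]
    - [-0.05,0.97,0,0]
    - [-0.05,0.97,0,0]
    - [-0.05,0.97,0,0]
    - [-0.05,0.97,0,0]
    - [-0.05,0.97,0,0]
    - [-0.05,0.97,0,0]
    - [-0.05,0.97,0,0]
    - [-0.05,0.97,0,0]
    - [-0.05,0.97,0,0]
    - [-0.05,0.97,0,0]
    - [-0.05,0.97,0,0]
    - [-0.05,0.97,0,0]
    - [-0.05,0.97,0,0]
    - [-0.05,0.97,0,0]
    - [-0.05,0.97,0,0]

```text
time: 11.85
eef_pos: [537.6, 160.9, 278.2]
orientation: [0.034, 0.999, -0.0, -0.001]
contact_force: [-0.1, -0.7, -1.0]
opening: 0.1
grip_force: 60.0
```

Request:
play_rows:
  plan:
    - [-0.05,0.97,0,0]
    - [-0.05,0.97,0,0]
    - [-0.04,0.97,0,0]
    - [0,0.47,0,0]
    - [0,0,0,-0.92]
    - [0,0,0,-0.92]
    - [0,0,0,0]
    - [0,0,0,0]
    - [0,0,0,0]

```text
time: 12.98
eef_pos: [549.7, 260.2, 279.3]
orientation: [-0.126, 0.992, -0.0, -0.0]
contact_force: [-0.5, 0.9, -1.4]
opening: 0.102
grip_force: 60.0
```

```bash
python3 - <<'E'
from cell import monitor
import numpy as np
s=monitor.sense();e=s["eef_pos"];q=s["orientation"]
a=2*np.degrees(np.arctan2(q[1],q[0]))-180;t=np.radians(a)
d=np.array([549.3,260.9])-e[:2]
print(e,a,s["time"],s["opening"],"tool dx,dy",d@[-np.cos(t),-np.sin(t)],d@[-np.sin(t),np.cos(t)],q)
E
```

```text
[549.7295218  260.16396993 279.34177224] 14.422965803837855 12.975 0.10226152398012887 tool dx,dy 0.2326557639048574 0.8198173796100702 [-1.25532065e-01  9.92089558e-01 -4.76121199e-05 -8.37413709e-05]
```

Request:
play_rows:
  plan:
    - [0,0.02,0.5,0]
    - [0,0,0.7,0]
    - [0,0,0.5,0]
    - [0,0,0,0]
    - [0,0,0,0]

```text
time: 13.6
eef_pos: [549.9, 261.0, 228.6]
orientation: [-0.126, 0.992, 0.0, 0.0]
contact_force: [0.3, 0.9, -0.9]
opening: 0.103
grip_force: 60.0
```

```bash
python3 - <<'E'
from cell import monitor,capture
import numpy as np,cv2,pickle
from h import crop
s=monitor.sense();print(s["eef_pos"],s["contact_force"])
a=capture("scene");t=capture("top")
o=np.zeros((560,800,3),np.uint8)
o[:560,:400]=crop(a["image"],390,165,100,140,4);o[:560,400:]=crop(t["image"],60,150,100,140,4)
cv2.imwrite("pics/pre.png",o)
E
```

```text
[549.88559917 260.96579474 228.61657667] [ 0.27830191  0.91601359 -0.89705894]
```

View pics/pre.png

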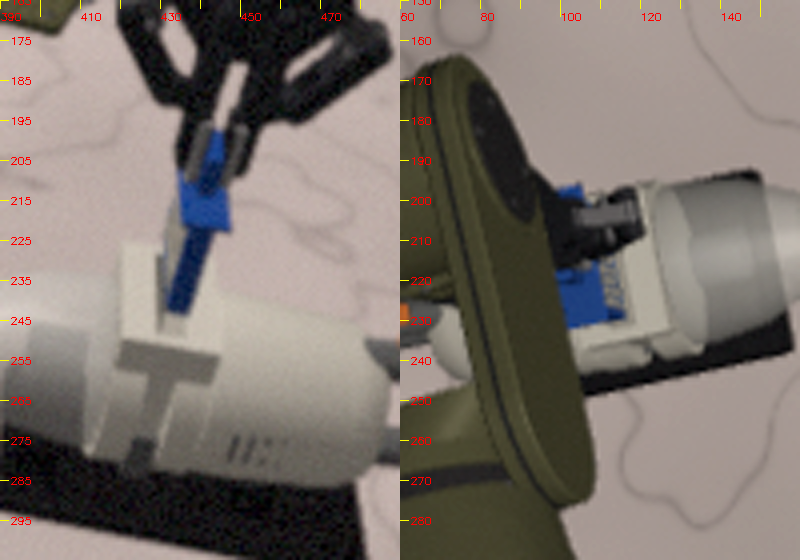

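In the scene crop (pixel ~(435,240)) the cassette's lower end stands above the slot, in line with it. I'm descending gently while watching the force.

Request:
play_rows:
  plan:
    - [0,0,0.2,0]
    - [0,0,0.2,0]
    - [0,0,0.15,0]
    - [0,0,0,0]

```text
time: 14.2
eef_pos: [549.3, 260.8, 211.0]
orientation: [-0.126, 0.992, -0.0, -0.001]
contact_force: [-0.7, -0.3, -0.0]
opening: 0.1
grip_force: 60.0
```

Request:
play_rows:
  plan:
    - [0,0,0.2,0]
    - [0,0,0.25,0]
    - [0,0,0.25,0]
    - [0,0,0.25,0]
    - [0,0,0.25,0]
    - [0,0,0.2,0]
    - [0,0,0,0]

```text
time: 15.08
eef_pos: [549.3, 260.8, 169.1]
orientation: [-0.126, 0.992, -0.0, -0.001]
contact_force: [-0.7, 0.1, -0.3]
opening: 0.101
grip_force: 60.0
```

Request:
play_rows:
  plan:
    - [0,0,0.15,0]
    - [0,0,0.15,0]
    - [0,0,0.1,0]
    - [0,0,0,0]
    - [0,0,0,0]

```text
time: 15.7
eef_pos: [549.8, 260.9, 158.0]
orientation: [-0.126, 0.992, 0.0, 0.0]
contact_force: [0.4, 0.4, -1.7]
opening: 0.101
grip_force: 60.0
```

Request:
play_rows:
  plan:
    - [0,0,0.05,0]
    - [0,0,0.05,0]
    - [0,0,0,0]
    - [0,0,0,0]

```text
time: 16.2
eef_pos: [549.9, 261.0, 156.2]
orientation: [-0.126, 0.992, 0.0, 0.0]
contact_force: [-1.7, -1.0, 4.7]
opening: 0.105
grip_force: 60.7
```

Request:
play_rows:
  plan:
    - [0,0,0.03,0]
    - [0,0,0,0]
    - [0,0,0,0]

```text
time: 16.58
eef_pos: [549.9, 261.0, 156.2]
orientation: [-0.126, 0.992, -0.0, 0.0]
contact_force: [-4.5, -1.8, 9.2]
opening: 0.099
grip_force: 61.5
```

Request:
play_rows:
  plan:
    - [0,0,-0.03,0]
    - [0,0,0,0]
    - [0,0,0,0]
    - [0,0,0,0]
  fingers: 30

```text
time: 17.08
eef_pos: [549.6, 260.8, 154.6]
orientation: [-0.126, 0.992, -0.0, -0.0]
contact_force: [-0.3, -0.7, -1.3]
opening: 0.349
grip_force: 0.0
```

Request:
play_rows:
  plan:
    - [0,0,-0.4,0]
    - [0,0,-0.9,0]
    - [0,0,-1,0]
    - [0,0,-1,0]
    - [0,0,0,0]
    - [0,0,0,0]

```text
time: 17.82
eef_pos: [549.4, 260.8, 253.4]
orientation: [-0.126, 0.992, -0.0, -0.0]
contact_force: [-0.1, 0.0, -0.4]
opening: 0.348
grip_force: 0.0
```

```bash
python3 - <<'E'
from cell import monitor, capture
import cv2,pickle
from h import *
np.set_printoptions(precision=2,suppress=True)
c=capture("wrist");a=capture("scene");s=monitor.sense();pickle.dump((c,a,s["eef_pos"]),open("w6.pkl","wb"))
print(s["eef_pos"],s["time"])
o=np.zeros((600,800,3),np.uint8)
o[:600,:480]=crop(c["image"],60,120,240,300,2)[:600,:480]*1
o[:,:480]=crop(c["image"],90,110,240,240,2.0).repeat(1,0)[:480].copy() if False else o[:,:480]
o[:400,480:800]=crop(a["image"],400,205,80,100,4)
cv2.imwrite("pics/post.png",o)
E
```

```text
[548.93 260.62 252.14] 17.925
```

View pics/post.png

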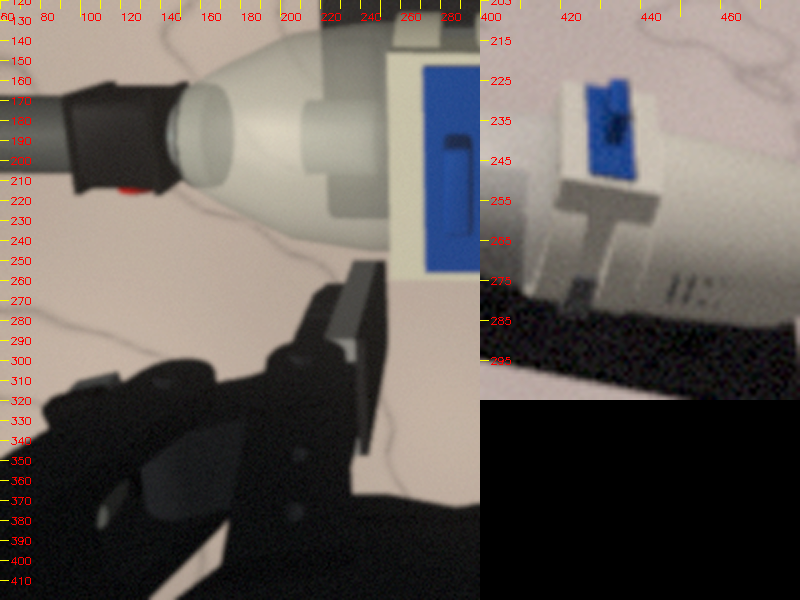

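The cap lies flat on the housing top in both views, with the cassette centred in the slot. The collar's top face is at roughly (116,191) in the wrist image and the red button at (126,215). Now I'll move above the collar with a quarter turn.

Request:
play_rows:
  plan:
    - [0,-0.93,0,0]
    - [0,-0.93,0,0]
    - [0,-0.93,0,0]
    - [0,-0.93,0.3,0]
    - [0,-0.93,0.3,0]
    - [0,0,0.3,1]
    - [0,0,0.3,1]
    - [0,0,0.3,1]
    - [0,0,0,1]
    - [0,0,0,1]
    - [0,0,0,1]
    - [0,0,0,1]
    - [0,0,0,1]
    - [0,0,0,1]
    - [0,0,0,0]
    - [0,0,0,0]
  fingers: 75

```text
time: 19.92
eef_pos: [584.2, 125.8, 208.1]
orientation: [0.611, 0.791, -0.001, -0.0]
contact_force: [0.7, 0.3, -0.4]
opening: 0.878
grip_force: 0.0
```

```bash
python3 - <<'E'
from cell import monitor, capture
import cv2,pickle
from h import *
np.set_printoptions(precision=2,suppress=True)
c=capture("wrist");s=monitor.sense();pickle.dump((c,s["eef_pos"],s["orientation"]),open("w7.pkl","wb"))
e=s["eef_pos"];q=s["orientation"];print(e,q,2*np.degrees(np.arctan2(q[1],q[0]))-90,s["time"],s["joints"])
p=proj(c,(584.5,125,95));print(p,proj(c,e-[0,0,105]),proj(c,e-[0,0,19]))
u,v=int(p[0])-80,int(p[1])-75
print(u,v)
b=crop(c["image"],max(u,0),max(v,0),160,140,4);o=np.zeros((600,800,3),np.uint8);o[:b.shape[0],:b.shape[1]]=b
cv2.imwrite("pics/col.png",o)
E
```

```text
[584.34 125.8  208.24] [ 0.61  0.79 -0.   -0.  ] 14.613529887811865 19.975 [ 0.12  0.04  1.81  0.    1.29 -0.13]
[287.01 209.75] [287.03 212.  ] [286.31 268.09]
207 134
```

View pics/col.png

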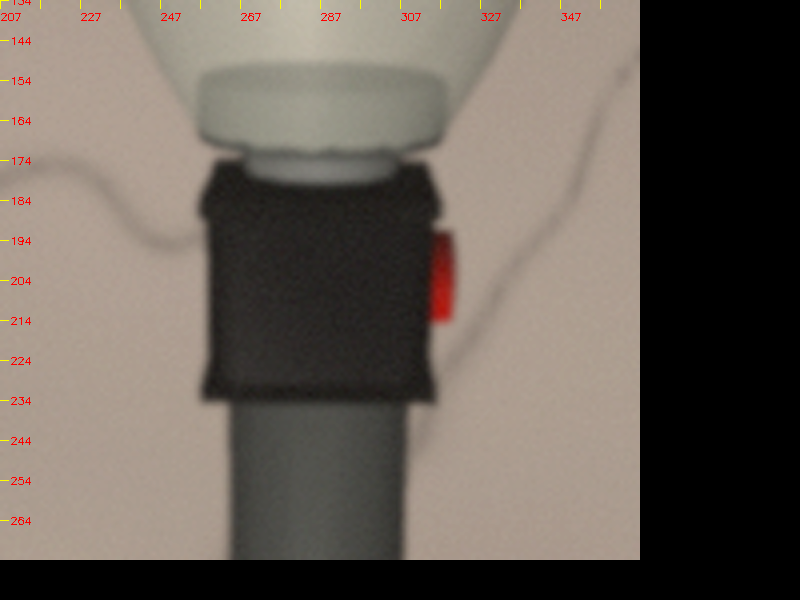

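The collar is seen squarely, with its sides at u≈259 and 315 (centre 287) and the red button at ≈(317.5,203), on the +x side.

```bash
python3 - <<'E'
import pickle
from h import *
np.set_printoptions(precision=1,suppress=True)
c,e,q=pickle.load(open("w7.pkl","rb"));t=np.radians(14.5)
X=np.array([np.cos(t),np.sin(t)]);Y=np.array([-np.sin(t),np.cos(t)])
for n,u,v,z in(("btn",317.5,203.3,75),("front top edge",287,234.5,95),("left",259,205,95),("right",315,205,95),("btn top",317.5,192,75),("btn bot",317.5,214.5,75)):
    p=onz(c,u,v,z)[:2]-e[:2]; print(n,"vac x,y rel TCP",p@X,p@Y)
# heights: red centroid from w6/w2/w7
def red(im):
    h=cv2.cvtColor(im,cv2.COLOR_BGR2HSV);m=((h[...,0]<8)|(h[...,0]>172))&(h[...,1]>170)&(h[...,2]>60)
    y,x=np.where(m);return x.mean(),y.mean(),len(x)
d=pickle.load(open("cams0.pkl","rb"))
sc=d["scene"];print(tri((sc,362.6,252),(c,317.5,203.3)), tri((d["top"],175.3,197),(c,317.5,203.3)))
E
```

```text
btn vac x,y rel TCP 22.49032358550006 -1.5367557375065688
front top edge vac x,y rel TCP -0.03263060265389239 -18.853286616141045
left vac x,y rel TCP -19.2242996599974 2.53278153430218
right vac x,y rel TCP 19.112366404678856 2.61151588715002
btn top vac x,y rel TCP 22.284985029315756 7.06131008911746
btn bot vac x,y rel TCP 22.697428305556762 -10.208775494253663
(array([606.1, 131.7,  77.1]), [1.2, 1.2]) (array([606.2, 129.3,  72.5]), [0.7, 0.7])
```

Request:
play_rows:
  plan:
    - [-0.02,0,0.8,0]
    - [0,0,0.9,0]
    - [0,0,0.9,0]
    - [0,0,0.7,0]
    - [0,0,0.6,0]
    - [0,0,0.47,0]
    - [0,0,0,0]
    - [0,0,0,0]

```text
time: 20.98
eef_pos: [585.4, 125.3, 78.6]
orientation: [0.612, 0.791, 0.0, 0.001]
contact_force: [-1.4, 0.5, -0.6]
opening: 0.878
grip_force: 0.0
```

Request:
play_rows:
  plan:
    - [0,0,0,0]
    - [0,0,0,0]
    - [0,0,0,0]
    - [0,0,0,0]
    - [0,0,0,0]
  fingers: 0

```text
time: 21.6
eef_pos: [583.2, 124.8, 79.1]
orientation: [0.612, 0.791, -0.002, -0.002]
contact_force: [-9.5, -3.1, 10.5]
opening: 0.463
grip_force: 63.1
```

Request:
play_rows:
  plan:
    - [-0.1,0,0,0]
    - [-0.2,0,0,0]
    - [-0.3,0,0,0]
    - [-0.4,0,0,0]
    - [-0.4,0,0,0]
    - [0,0,0,0]

```text
time: 22.35
eef_pos: [593.5, 83.3, 79.1]
orientation: [0.613, 0.79, -0.002, -0.002]
contact_force: [-12.0, -5.5, 11.0]
opening: 0.462
grip_force: 63.1
```

Request:
play_rows:
  plan:
    - [-0.3,0,0,0]
    - [-0.4,0,0,0]
    - [-0.4,0,0,0]
    - [-0.4,0,0,0]
    - [-0.3,0,0,0]
    - [0,0,0,0]

```text
time: 23.1
eef_pos: [606.6, 31.0, 79.1]
orientation: [0.613, 0.79, -0.003, -0.002]
contact_force: [-13.9, -5.1, 12.4]
opening: 0.462
grip_force: 63.2
```

Request:
play_rows:
  plan:
    - [-0.1,0,0,0]
    - [-0.05,0,0,0]
    - [0,0,0,0]
    - [0,0,0,0]

```text
time: 23.6
eef_pos: [607.4, 27.7, 79.1]
orientation: [0.612, 0.79, -0.002, -0.003]
contact_force: [-15.4, -1.6, 13.0]
opening: 0.461
grip_force: 63.5
```

```bash
python3 - <<'E'
from cell import monitor, capture
import cv2,pickle
from h import *
np.set_printoptions(precision=2,suppress=True)
s=monitor.sense();f=s["contact_force"];t=np.radians(14.5);e=s["eef_pos"]
print(e,f,"pull-dir force",f[:2]@[-np.sin(t),np.cos(t)],"lat",f[:2]@[np.cos(t),np.sin(t)],"travel",(e[:2]-[583.2,124.8])@[np.sin(t),-np.cos(t)],s["time"])
E
```

```text
[607.37  27.74  79.13] [-15.43  -1.57  12.99] pull-dir force 2.345691542647469 lat -15.330741513081714 travel 100.0180623021827 23.6
```

Request:
play_rows:
  plan:
    - [-0.05,0,0,0]
    - [0,0,0,0]
    - [0,0,0,0]

```text
time: 23.98
eef_pos: [607.4, 27.7, 79.1]
orientation: [0.612, 0.79, -0.002, -0.004]
contact_force: [-16.7, 3.3, 14.3]
opening: 0.46
grip_force: 63.6
```

```bash
python3 - <<'E'
from cell import monitor, capture
import cv2,pickle
from h import *
np.set_printoptions(precision=2,suppress=True)
s=monitor.sense();f=s["contact_force"];t=np.radians(14.5);e=s["eef_pos"]
print(e,f,"pull-dir force",f[:2]@[-np.sin(t),np.cos(t)],"travel",(e[:2]-[583.2,124.8])@[np.sin(t),-np.cos(t)],s["time"])
d=pickle.load(open("cams0.pkl","rb"));a=capture("top");pickle.dump(a,open("t8.pkl","wb"))
# tip edge: bright-dark along predicted axis, before/after
for n,c in(("before",d["top"]),("after",a)):
    g=cv2.cvtColor(c["image"],cv2.COLOR_BGR2GRAY).astype(float);P=[]
    for k in range(40,200):
        b=np.array([584.4,125.6])+k*3/2*np.array([np.sin(t),-np.cos(t)]);u,v=proj(c,(*b,85));P.append(cv2.getRectSubPix(g.astype(np.float32),(1,5),(float(u),float(v))).mean())
    P=np.array(P);D=np.convolve(P,[1]*4+[-1]*4,'valid');i=np.argmax(D);print(n,"tip at",(40+i+4)*1.5,D[i]/4)
E
```

```text
[607.38  27.7   79.13] [-16.68   3.34  14.26] pull-dir force 7.405500710662243 travel 100.05965376680744 23.975
before tip at 106.5 49.86967182159424
after tip at 264.0 46.41565704345703
```

The force along the pull is rising while the TCP no longer moves. Travel is 100 mm and the tip is seen at ~264 mm, against 262 expected, so the nozzle is against its second stop and the button is held in. Handing in.

```bash
python3 -c "
from cell import workorder
print(workorder.job_done())"
```

```text
the job is handed in; nothing more can be done
None
```

The job is handed in: the filter cassette is in its slot with the cap flush and let go, and the nozzle is pulled 100 mm to its second stop, with the gripper still holding the collar.

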